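# Move the charged battery pack from the charger to the dock

### The job

Turn the dock's keeper out of the way, lift the taller of the two battery packs straight up out of its deep charger well, stand it fully down between the dock's two cheeks, and turn the keeper back over it as far as it goes. The charger only lets you hold the pack by its broad faces and the dock only by its narrow ones, so stand it upright on the table in between and take it again the other way. Do not topple or drop the pack, leave the short pack in its well and leave everything else standing where it is.

Things in the scene. Friction and masses are not known exactly. Their poses are not given: they have to be found in the camera images.
- charger: Grey two-well battery charger fixed to the table, foot 164 (x) x 136 (y) mm, 142 mm high; place and yaw vary. Origin: centre of its underside, z up. Wells centred at x = -39 and +39 mm, y = 0, each 53 (x) x 39 (y) mm, floor at z = 12 mm.
- charger_rim (a point): Middle of the charger's top, z = 142 mm, axes as the charger's. From the rim down to z = 95 mm each well is widened in y to +/-52 mm: a finger slot 33 mm deep in y, 53 mm wide in x, on either side of the pack. The walls facing x hug the pack right up to the rim.
- pack_tall: The pack to move: black battery pack 50 (x) x 36 (y) x 130 mm high, 0.3 to 0.65 kg. Origin: centre of its underside, z up. Broad faces look along +/-y (36 mm grip), narrow ones along +/-x (50 mm grip). Starts on the floor of either well, axes parallel to the charger's, top flush with the rim.
- pack_short: Black battery pack of the same section but only 95 mm high, in the other well, its top 35 mm below the rim. Stays there. Origin: centre of its underside.
- dock: Battery dock fixed to the table; place and yaw vary. Foot x -45 to +85, y -61 to +43 mm. The origin, at table height, is under the middle of the pack's place; z up. Control box behind it, x 38 to 82 mm, up to z = 68 mm. A steel post of 9 mm radius at x = 0, y = -42 mm carries the keeper.
- dock_seat (a point): Middle of the dock's pack floor, z = 10 mm. Upright cheeks: inner faces at y = +/-20.5 mm, 8 mm thick, 38 mm long in x, up to z = 135 mm (5 mm below a seated pack's top). Lips up to z = 24 mm, inner faces at x = +/-28 mm; above them the ends are open for fingers. The pack's x goes along the dock's x, either way round.
- keeper (a joint): Level steel arm turning about the post axis (dock x = 0, y = -42 mm); underside at z = 143 mm, 20 mm wide, 7 mm thick, reach 60 mm. 0 = closed on its stop, pointing to the dock's +y across the pack's place; grows counter-clockwise from above to 2.2 (at 1.57 it points to the dock's -x). Starts at 0 to 0.6, in the way; stays where left (0.06 N m friction).
- keeper_pin (a point): Centre of the round black upright pin on the keeper's end, 52 mm from the post axis: 16 mm diameter, standing out from z = 150 to 170 mm, this point at z = 159 mm. Turn the keeper by it.
- bottle_oil: Yellow squeeze bottle with white nozzle, 66 mm diameter, 213 mm high, standing; bystander. Origin under its centre.
- jar_sesame: Glass jar with yellow lid, 83 mm diameter, 185 mm high, standing; bystander. Origin under its centre.
- jar_spice: Small jar with white lid, 47 mm diameter, 98 mm high, standing; bystander. Origin under its centre.
- weight_1: Black iron knob weight, 52 mm diameter, 50 mm high; bystander. Origin under its centre.
- tape_clear: Roll of tape lying flat, 94 mm diameter, 48 mm high; bystander. Origin under its centre. The table is flat where world x + 0.83 y is over 0.42 m (nearer the robot a seam crosses it); for x 0.42 to 0.70 m and y -0.10 to 0.26 m nothing but the listed things stands on it.
There are look-alikes about, which are no part of the job. What is shaped like the pack_tall but purple or yellow is not meant.

How it is judged (in metres and radians):
On the way, in this order (a step that is already met when the one before it is completed fails the run):
1. the tall pack is lifted clear above the charger, upright (z of pack_tall in the frame of charger above 0.144 m and angle between pack_tall's own z axis and vertical below 0.35 rad), for 0.1 s.
2. the tall pack stands upright on the table, let go, clear of charger and dock (height (world z) of pack_tall between -0.008 and 0.008 m and angle between pack_tall's own z axis and vertical below 0.1 rad and contact force between the fingers and pack_tall below 0.3 N and horizontal distance between pack_tall and charger above 0.07 m and horizontal distance between pack_tall and dock above 0.05 m), for 0.1 s.
3. the tall pack stands fully down in the dock (x of pack_tall in the frame of dock between -0.008 and 0.008 m and y of pack_tall in the frame of dock between -0.008 and 0.008 m and z of pack_tall in the frame of dock below 0.015 m and angle between pack_tall's own z axis and vertical below 0.06 rad), for 0.2 s.
At the end, for the whole second after the job is handed in: The tall pack stands upright (within 0.06 rad) on the dock's floor (underside under 15 mm above the table) within 8 mm of the dock's middle in x and y, at rest; the keeper is closed over it to under 0.15 rad; the short pack still stands in its well (all of step 3 and value of joint keeper below 0.15 rad and linear speed of pack_tall below 0.02 m/s and z of pack_short in the frame of charger below 0.02 m); the robot touches nothing.
It fails at once if the tall pack is toppled (over 1 rad) (angle between pack_tall's own z axis and vertical above 1 rad).
It fails at once if the tall pack is dropped into the dock or onto the table (falls faster than 0.6 m/s low down outside the charger) (linear speed of pack_tall above 0.6 m/s and height (world z) of pack_tall below 0.06 m and horizontal distance between pack_tall and charger above 0.06 m).
It fails at once if the short pack is lifted out of its well (z of pack_short in the frame of charger above 0.04 m).
It fails at once if a bystander is pushed over 30 mm or knocked over (distance of any of bottle_oil, jar_sesame, jar_spice, weight_1, tape_clear from where it was at the start of the episode above 0.03 m or angle between any of bottle_oil, jar_sesame, jar_spice, weight_1, tape_clear's own z axis and vertical above 0.4 rad).
It also fails if it takes over 72 s, if anything falls off the work surface, if the arm or the gripper's body presses on something with over 40 N, if the wrist force passes 120 N, or if a joint passes its speed limit or range.

### The arm

A 6-joint arm with a two-finger parallel gripper is mounted at the origin on the work surface; the furniture and walls round the work are solid. World frame = base frame: x ahead of the robot, y to its left, z up, the work surface at z = 0. Lengths are in mm, angles in rad, forces in N, time in s.
With the tool pointing down it reaches from about 350 to 925 mm from the base axis. Payload 6.4 kg.
Tool frame: the origin (TCP) lies at the very end of the fingers, on their centre line; the grasp point (between the pads) lies 19 mm behind it; z points along the fingers, y is the direction in which the jaws open and shut (so a half turn about z gives the same grasp; the last joint's range is limited). The gripper opens to 85 mm and grips with 20 to 120 N. Pads are 22 mm wide; open, the fingers measure 114 mm over their backs; the gripper's body (76 mm by 85 mm) begins 54 mm behind the grasp point. The pads swing forward as they close: fully open they stand 13 mm farther back than shut.
Start: joints at [-1.399, 0.245, 1.558, -0, 1.339, -0.174], TCP at [220.322, -611.533, 231.29] pointing down, gripper open.
Joint ranges: [-3.13, 3.13], [-1.02, 2.26], [0.13, 2.54], [-0.95, 4.09], [0.21, 2.88], [-2.74, 2.74]. Speed limits (rad/s): [2.57, 2.57, 3.14, 3.14, 3.14, 3.14].

### API

Orientations are given as a unit quaternion [w, x, y, z].
In Python, from workcell import monitor, viewer, ticket gives the robot as it stands. The module is installed in compiled form; this text tells all that it offers.
- The arm moves only by the tool drive_tool, never from a script. Its argument "motion" is a list that holds one entry, the list of rows, each a list of 5 numbers: the shift along the tool's x, y, z normalised to -1 to 1, where 1 is 2.5 cm, then the turn about the tool's z normalised to -1 to 1, where 1 is 0.1 rad, then the opening, from 0 (shut) to 1 (fully open). In form: [[[x, y, z, twist, gripper], ...]]. A call has 1 to 12 rows; each row shifts and turns the commanded pose from where the row before left it, along the tool's axes as they then stand; what a row does not reach is not made up. A row lasts 1/10 s, in which the tool goes at most 50 mm and 8.59 degrees, less where a joint would pass 70% of its speed; a pose out of reach is approached as far as the arm can. A call with a number of a shift or a turn outside -1 to 1 is refused whole. A call with a gripper value outside its range is refused whole. The fingers move at their own pace and stop on an object; the grip force is fixed at half the most. Time passes only in rows, so rows that do not move let the fingers close. It gives the time, the measured TCP pose, the force and the opening at its end, in the units of the state.
- monitor.get_obs(): the state, without advancing time (a new reading comes with each control period).
- viewer.get_image(name): name is "side" or "top" or "wrist"; returns a dict with "image" (384x512x3 uint8, red, green, blue), "intrinsics" (3x3 intrinsics, pixels), "distortion" ([k1, k2, p1, p2, k3] as OpenCV has them; the pictures are not rectified), "position" and "orientation" of the camera in the world. Camera axes: x right, y down, z forward; pixel columns grow to the right and rows downward; lengths in mm; the calibration is good to about 2 mm. A picture is of the moment at which its call begins. There is no depth.
- ticket.hand_in(): hands the job in, once; it reports no verdict.
The state is a dict: "clock": time; "joints": joint angles; "dq": joint speeds; "joint_torque": joint torques, N m; "ee_pos": TCP position; "tool_rot": TCP orientation; "contact_force": force on the tool from outside, world axes, zero at the start; "torque": the same for the moment, N m; "width": opening from 0.0 (shut) to 1.0 (fully open).
Only numpy, scipy, OpenCV 4.12 (cv2) and the standard library are available. Lean on these libraries where they do the work, as an engineer would, in place of code of your own. Each camera call takes 0.05 s, during which the arm holds its last target. There are 200 camera calls.

## Working session

There is one attempt and no reset: what is moved stays moved. The work goes in short steps, Python scripts to look and compute and a tool call to move; the robot and the scene stay as the last step left them, time stands still between calls to the robot, and variables do not carry over. Pictures are saved under pics/ and viewed, about 8 in all and at most 12, crops included, and the job is handed in when it is done.

Besides the shell and the picture viewer there is one more tool, called as name(argument=value, ...), one argument or row to a line, values as JSON. drive_tool: Moves the arm, as the interface text tells. Scaled input: -1 to 1 covers 2.5 cm each way for a shift and 0.1 rad each way for a turn. Its arguments: {"type":"object","properties":{"motion":{"type":"array"}},"required":["motion"]}

```bash
mkdir -p pics; ls
cat > h.py <<'E'
import numpy as np, cv2
from scipy.spatial.transform import Rotation as R
from workcell import monitor, viewer, ticket
def rot(q): return R.from_quat([q[1],q[2],q[3],q[0]]).as_matrix()
def grab(name,fn=None):
    d=viewer.get_image(name)
    if fn: cv2.imwrite(fn,cv2.cvtColor(d['image'],cv2.COLOR_RGB2BGR)); np.savez(fn+'.npz',**{k:np.array(v) for k,v in d.items()})
    return d
def load(fn): return dict(np.load(fn+'.npz'))
def ray(d,px):
    p=cv2.undistortPoints(np.array(px,float).reshape(-1,1,2),np.array(d['intrinsics'],float),np.array(d['distortion'],float))[:,0]
    v=np.c_[p,np.ones(len(p))]@rot(d['orientation']).T
    return np.array(d['position'],float),v
def onz(d,px,z):
    o,v=ray(d,px); return o+v*((z-o[2])/v[:,2])[:,None]
def proj(d,P):
    M=rot(d['orientation']); 
    r=cv2.Rodrigues(M.T)[0]; t=-M.T@np.array(d['position'],float)
    return cv2.projectPoints(np.array(P,float).reshape(-1,1,3),r,t,np.array(d['intrinsics'],float),np.array(d['distortion'],float))[0][:,0]
E
python3 - <<'E'
from h import *
o=monitor.get_obs(); print(o)
for n in('top','side'):
    d=grab(n,f'pics/{n}0.png'); print(n,d['position'],d['orientation'],d['intrinsics'])
a=[cv2.imread(f'pics/{n}0.png') for n in('top','side')]
E
```

```text
pics
{'clock': 0.0, 'joints': array([-1.39911205e+00,  2.45824993e-01,  1.55904032e+00,  1.75270234e-05,
        1.33868148e+00, -1.74110069e-01]), 'dq': array([ 3.72331414e-04, -3.79080747e-04,  1.07711825e-04,  2.09192439e-03,
       -2.87118480e-04,  7.14154773e-05]), 'joint_torque': array([ 3.31027468e-05, -4.29503453e+01, -3.26128507e+01, -7.85193470e-05,
        5.42172580e-03,  7.23122554e-06]), 'ee_pos': array([ 220.21936732, -610.95864061,  230.15919243]), 'tool_rot': array([-9.77054973e-04,  9.85090359e-01,  1.72034967e-01,  9.71159353e-06]), 'contact_force': array([-0.15452889,  0.02054301,  0.2791395 ]), 'torque': array([ 0.08521243,  0.05647165, -0.02222012]), 'width': 1.0041325699440735}
top [ 341.82819483  224.07372178 1461.39920826] [-0.03018397  0.70701796 -0.70343546  0.06628031] [[460.93972129   0.         258.19178899]
 [  0.         460.93972129 190.35151392]
 [  0.           0.           1.        ]]
side [ 61.69859402 632.73787389 995.58165901] [ 0.11528902 -0.34767339  0.88160865 -0.29765389] [[420.78769919   0.         248.53943084]
 [  0.         420.78769919 192.69481341]
 [  0.           0.           1.        ]]
```

View pics/top0.png

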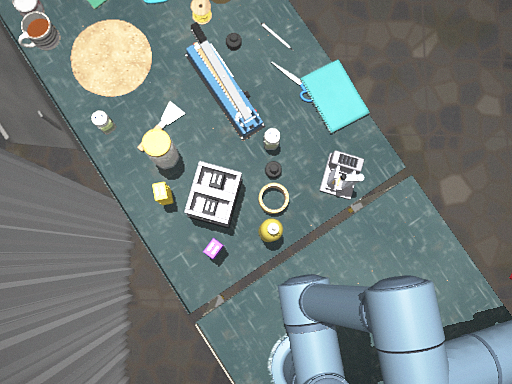

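View pics/side0.png

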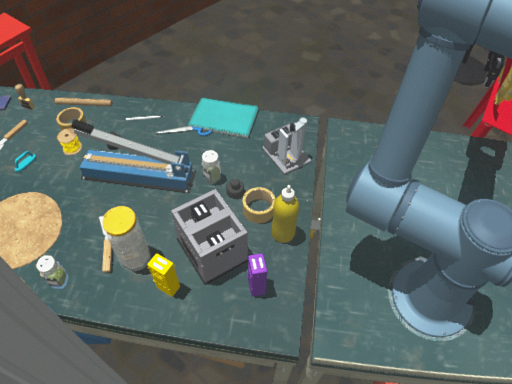

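Top: charger near (215,193), dock near (343,174), bottle (271,230), tape (273,198), weight (273,170), purple decoy (213,249). Side: charger at (210,235), dock at (287,145). I'll enlarge both.

Run:
```python
import cv2,numpy as np
t=cv2.imread('pics/top0.png');s=cv2.imread('pics/side0.png')
def c(i,x,y,w,h,k=5): return cv2.resize(i[y:y+h,x:x+w],None,fx=k,fy=k,interpolation=cv2.INTER_CUBIC)
a=np.vstack([np.hstack([c(t,180,155,68,60),c(t,313,145,68,60)]),np.hstack([c(s,166,188,85,75,4),c(s,255,108,85,75,4)])])
cv2.imwrite('pics/c0.png',a);print(a.shape)
```

```text
(600, 680, 3)
```

View pics/c0.png

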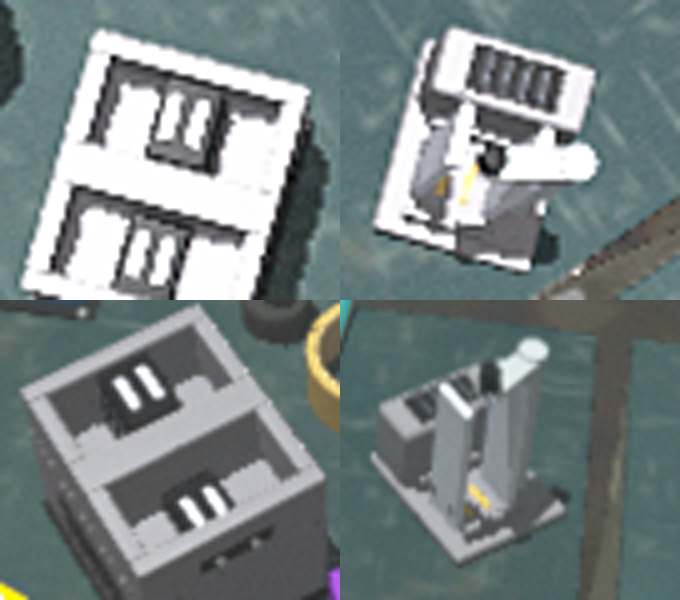

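The tall pack appears to be in the far (upper) well. The keeper points left in the image, from the post at top px (361,177) to the pin at (343,176.6). Next I'll get a coarse pose from the masks.

```bash
cat >> h.py <<'E'
def blob(m,seed):
    n,l,s,c=cv2.connectedComponentsWithStats(m.astype(np.uint8),connectivity=4)
    ys,xs=np.where(l>0); i=np.argmin((xs-seed[0])**2+(ys-seed[1])**2); return (l==l[ys[i],xs[i]]).astype(np.uint8)
def hull(m): return cv2.convexHull(max(cv2.findContours(m,cv2.RETR_EXTERNAL,cv2.CHAIN_APPROX_NONE)[0],key=cv2.contourArea))[:,0]
E
python3 - <<'E'
from h import *
d=load('pics/top0.png');s=load('pics/side0.png')
hsv=cv2.cvtColor(d['image'],cv2.COLOR_RGB2HSV)
m=(hsv[...,1]<40)&(hsv[...,2]>190)
b=blob(m,(215,193)); H=hull(b)
W=onz(d,H,142)[:,:2].astype(np.float32)
r=cv2.minAreaRect(W); print('charger top',r,b.sum()); print(cv2.boxPoints(r))
b=blob((hsv[...,1]<40)&(hsv[...,2]>150),(340,188)); print('dock',b.sum()); 
f=lambda px,z:onz(d,px,z)[0].round(1)
print('pin',f([(343.2,176.6)],170),'post end',f([(360.5,177.4)],150))
print('foot corners',onz(d,[((375-340)/5+313,230/5+145),((530-340)/5+313,268/5+145)],8).round(1))
print('box top',onz(d,[((455-340)/5+313,25/5+145),((595-340)/5+313,70/5+145),((580-340)/5+313,118/5+145),((435-340)/5+313,85/5+145)],68).round(1))
# pack tops: the white marks centre, both views
P=[[ (185/5+180,118/5+155),(150/5+180,255/5+155)],[(138/4+166,388/4+188-75),(203/4+166,508/4+188-75)]]
for i in range(2):
    A=[];B=[]
    for k,dd in enumerate((d,s)):
        o,v=ray(dd,[P[k][i]]); v=v[0]/np.linalg.norm(v[0]); M=np.eye(3)-np.outer(v,v); A.append(M);B.append(M@o)
    print('pack top',np.linalg.solve(sum(A),sum(B)))
for nm,px,z,sd in(('bottle',(271,230),213,0),('tape',(273,198),48,0),('weight',(273,170),50,0),('spice',(272,135),98,0),('jar',(157,142),185,0),('purple',(213,243),130,0)):print(nm,f([px],z))
E
```

```text
charger top ((518.2166748046875, 287.6737060546875), (128.04881286621094, 155.04612731933594), 74.97676849365234) 1555
[[426.7475  245.93242]
 [576.49426 205.74278]
 [609.68585 329.41498]
 [459.9391  369.6046 ]]
dock 816
pin [561.5 -86.2 170. ] post end [ 563.1 -142.   150. ]
foot corners [[ 541.5  -48.8    8. ]
 [ 517.7 -148.7    8. ]]
box top [[ 662.8  -90.    68. ]
 [ 635.2 -177.6   68. ]
 [ 604.7 -167.3   68. ]
 [ 624.5  -76.6   68. ]]
pack top [556.46793393 275.04308429 135.81127178]
pack top [479.78179387 295.86905306 103.97355428]
bottle [405.5 125.4 213. ]
tape [512.9 105.9  48. ]
weight [600.6 105.8  50. ]
spice [700.  112.6  98. ]
jar [652.1 443.4 185. ]
purple [372.  285.2 130. ]
```

drive_tool(
  motion=[
    [[0,0,-0.4,-1,1],[0,0,-0.4,-1,1],[0,0,-0.4,-1,1],[0,0,-0.4,-1,1],[0,0,-0.4,-1,1],[0,0,-0.4,-1,1],[0,0,-0.4,-1,1],[0,0,-0.4,-1,1],[0,0,-0.4,-1,1],[0,0,-0.4,-1,1],[0,0,0,-1,1],[0,0,0,-1,1]],
  ],
)

```text
clock: 1.3
ee_pos: [220.3, -611.5, 331.2]
tool_rot: [-0.0, 0.714, 0.7, 0.0]
contact_force: [0.3, 1.2, 0.3]
width: 1.004
```

drive_tool(
  motion=[
    [[0,0,0,-1,1],[0.89,0.68,0,0,1],[0.89,0.68,0,0,1],[0.89,0.68,0,0,1],[0.89,0.68,0,0,1],[0.89,0.68,0,0,1],[0.89,0.68,0,0,1],[0.89,0.68,0,0,1],[0.89,0.68,0,0,1],[0.89,0.68,0,0,1],[0.89,0.68,0,0,1],[0.89,0.68,0,0,1]],
  ],
)

```text
clock: 2.5
ee_pos: [388.8, -352.2, 330.8]
tool_rot: [-0.0, 0.68, 0.733, 0.0]
contact_force: [0.9, -0.9, -0.5]
width: 1.001
```

drive_tool(
  motion=[
    [[0.89,0.68,0,0,1],[0.89,0.68,0,0,1],[0.89,0.68,0,0,1],[0.89,0.68,0,0,1],[0.89,0.68,0,0,1],[0.89,0.68,0,0,1],[0.89,0.68,0,0,1],[0.89,0.68,0,0,1],[0.89,0.68,0,0,1],[0.89,0.68,0,0,1],[0.89,0.68,0,0,1],[0,0,0,0,1]],
  ],
)

```text
clock: 3.7
ee_pos: [557.3, -93.0, 330.7]
tool_rot: [-0.001, 0.679, 0.734, 0.0]
contact_force: [-0.4, 0.1, 0.3]
width: 1.003
```

```bash
cat >> h.py <<'E'
def pose():
    o=monitor.get_obs(); M=rot(o['tool_rot']); return o['ee_pos'],np.arctan2(M[1,1],M[0,1]),M
def to(target,J=None):
    "how far in tool axes: units of 25 mm, turn in units of .1 rad"
    p,j,M=pose(); d=M.T@(np.array(target,float)-p)/25
    o=monitor.get_obs()
    print('t',round(o['clock'],1),'at',p.round(1),'J',round(j,3),'q6',round(o['joints'][5],2),'tilt',M[:,2].round(3),'F',o['contact_force'].round(1),'w',round(o['width'],3),'| need',d.round(3),None if J is None else round((j-J)/.1,2))
E
python3 - <<'E'
from h import *
to([561.5,-86.2,300],.076)
d=grab('wrist','pics/w1.png');print(d['position'],rot(d['orientation'])[:,2])
E
```

```text
t 3.7 at [557.3 -93.  330.7] J 0.079 q6 -0.45 tilt [-0.001  0.001 -1.   ] F [-0.4  0.1  0.3] w 1.003 | need [0.257 0.189 1.226] 0.03
[552.53624028 -27.93031515 472.09149936] [ 0.01866696 -0.25841141 -0.96585459]
```

View pics/w1.png

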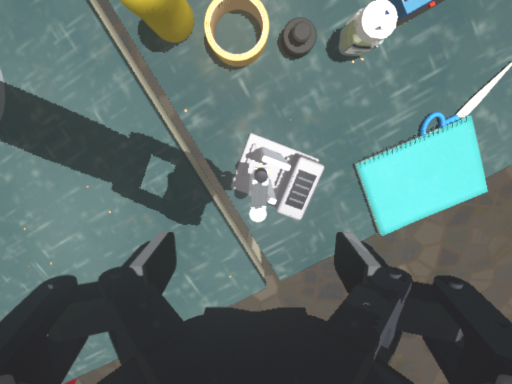

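The wrist view shows the pin at about (261,174), the post end at (258,214), and the foot and box edges. I'll measure from this view.

Run:
```python
from h import *
d=load('pics/w1.png'); I=cv2.cvtColor(d['image'],cv2.COLOR_RGB2BGR)
print(onz(d,[(261,174)],170),onz(d,[(258,214)],150))
cv2.imwrite('pics/w1c.png',cv2.resize(I[125:230,225:335],None,fx=6,fy=6,interpolation=cv2.INTER_CUBIC)[:,:])
```

```text
[[563.82069367 -87.1705821  170.        ]] [[ 565.10551086 -143.31870979  150.        ]]
```

View pics/w1c.png

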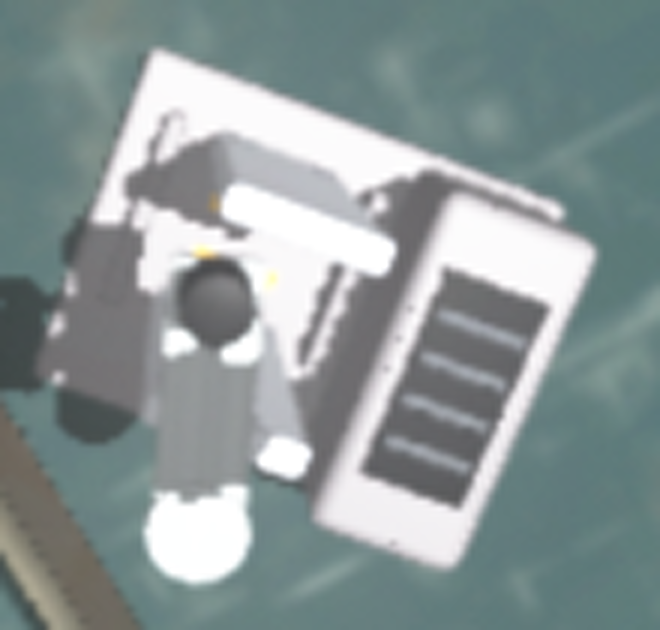

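Run:
```python
from h import *
d=load('pics/w1.png')
c=lambda L:[(225+x/6,125+y/6) for x,y in L]
f=lambda L,z:onz(d,c(L),z)[:,:2]
box=f([(452,193),(597,250),(450,570),(313,517)],68); print('box',box.round(1)); 
foot=f([(155,48),(562,210)],8);print('foot',foot.round(1))
ck=f([(228,185),(222,215),(400,242),(385,275)],135);print('cheek',ck.round(1),ck.mean(0))
for a,b in((box[0],box[3]),(box[1],box[2])): v=a-b;print('yaw box y',np.arctan2(v[1],v[0])-np.pi/2)
v=foot[1]-foot[0];print('yaw foot',np.arctan2(v[1],v[0]),np.linalg.norm(v))
v=(ck[2]+ck[3]-ck[0]-ck[1])/2;print('yaw cheek',np.arctan2(v[1],v[0]),np.linalg.norm(v))
y=-.235;x=np.array([np.cos(y),np.sin(y)]);n=np.array([-x[1],x[0]])
print('O box',box.mean(0)-60*x-0*n,'O foot',foot[0]+45*x-43*n,'O cheek',ck.mean(0)-24.5*n,'post->O',f([(198,535)],150)+42*n)
```

```text
box [[ 625.   -76.5]
 [ 663.9  -88.1]
 [ 636.9 -177.7]
 [ 598.5 -165.5]]
foot [[546.6 -49.4]
 [668.5 -86.1]]
cheek [[565.7 -70.5]
 [565.  -77. ]
 [603.2 -79.7]
 [600.8 -87.1]] [583.68050332 -78.57618936]
yaw box y -0.2895796180967771
yaw box y -0.29232456770506987
yaw foot -0.2930400324347365 127.25569764698793
yaw cheek -0.25735146414175336 37.94664142253719
O box [ 572.72909284 -112.97341272] O foot [ 580.38788931 -101.66088946] O cheek [ 577.97585018 -102.40279072] post->O [[ 574.90323212 -102.6985852 ]]
```

drive_tool(
  motion=[
    [[0.24,0.23,0.8,0.6,0.5],[0,0,0.9,0,0.5],[0,0,0.9,0,0.5],[0,0,0.9,0,0.5],[0,0,0.9,0,0.5],[0,0,0.9,0,0.5],[0,0,0.9,0,0.5],[0,0,0.8,0,0.5],[0,0,0,0,0.3],[0,0,0,0,0.3],[0,0,0,0,0.3],[0,0,0,0,0.3]],
  ],
)

```text
clock: 4.95
ee_pos: [562.7, -89.5, 157.9]
tool_rot: [0.001, 0.702, 0.712, 0.001]
contact_force: [-0.8, 0.6, 0.0]
width: 0.298
```

Run:
```python
from h import *
to([563.5,-87,155],.02)
d=grab('wrist','pics/w2.png'); e=grab('side')['image'][90:210,250:350,::-1]
cv2.imwrite('pics/v2.png',np.hstack([cv2.cvtColor(d['image'][:,100:420],cv2.COLOR_RGB2BGR),cv2.resize(e,(320,384),interpolation=cv2.INTER_CUBIC)]))
```

```text
t 5.0 at [562.7 -89.5 157.9] J 0.015 q6 -0.37 tilt [ 0.002 -0.001 -1.   ] F [-0.8  0.6  0. ] w 0.298 | need [0.098 0.034 0.116] -0.05
```

View pics/v2.png

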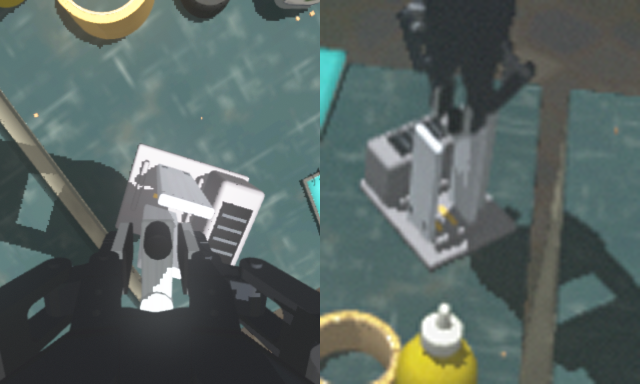

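The pin (159,240 in the left panel) sits between the fingers, so I'll swing the arc.

drive_tool(
  motion=[
    [[0.1,0,0.1,0,0.3],[0,-0.21,0,-1,0.3],[0,-0.21,0,-1,0.3],[0,-0.21,0,-1,0.3],[0,-0.21,0,-1,0.3],[0,-0.21,0,-1,0.3],[0,-0.21,0,-1,0.3],[0,-0.21,0,-1,0.3],[0,-0.21,0,-1,0.3],[0,-0.21,0,-1,0.3]],
  ],
)

```text
clock: 6.05
ee_pos: [520.4, -104.8, 154.1]
tool_rot: [0.001, 0.32, 0.947, 0.0]
contact_force: [1.7, 0.8, -0.6]
width: 0.302
```

drive_tool(
  motion=[
    [[0,-0.21,0,-1,0.3],[0,-0.21,0,-1,0.3],[0,-0.21,0,-1,0.3],[0,-0.21,0,-1,0.3],[0,-0.21,0,-1,0.3],[0,-0.21,0,-1,0.3],[0,-0.21,0,-1,0.3],[0,-0.21,0,-1,0.3],[0,-0.21,0,-1,0.3],[0,0,0,0,0.5]],
  ],
)

```text
clock: 7.05
ee_pos: [508.6, -149.3, 153.8]
tool_rot: [0.0, -0.122, 0.993, -0.0]
contact_force: [-0.1, -0.4, -0.1]
width: 0.457
```

Run:
```python
from h import *
to([563.5,-87,300],1.31)
```

```text
t 7.0 at [ 508.6 -149.3  153.8] J 1.815 q6 -2.31 tilt [ 0. -0. -1.] F [-0.1 -0.4 -0.1] w 0.457 | need [-2.735  1.886 -5.847] 5.05
```

drive_tool(
  motion=[
    [[0,0,-0.5,0,0.6],[0,0,-1,0,1],[0,0,-1,1,1],[0,0,-1,1,1],[0,0,-1,1,1],[0,0,-1,1,1],[0,0,-0.5,1,1],[0.14,0.94,0,0,1],[0.14,0.94,0,0,1],[0.14,0.94,0,0,1],[0.14,0.94,0,0,1],[0.14,0.94,0,0,1]],
  ],
)

```text
clock: 8.25
ee_pos: [521.3, -29.8, 305.0]
tool_rot: [0.001, 0.128, 0.992, -0.0]
contact_force: [-0.7, -0.4, -0.6]
width: 0.997
```

drive_tool(
  motion=[
    [[0.14,0.94,0,0,1],[0.14,0.94,0,0,1],[0.14,0.94,0,0,1],[0.14,0.94,0,0,1],[0.14,0.94,0,0,1],[0.14,0.94,0,0,1],[0.14,0.94,0,0,1],[0.14,0.94,0,0,1],[0.14,0.94,0,0,1],[0.14,0.94,0,0,1],[0.14,0.94,0,0,1],[0,0,0,0,1]],
  ],
)

```text
clock: 9.45
ee_pos: [549.2, 231.2, 304.7]
tool_rot: [0.0, 0.127, 0.992, 0.0]
contact_force: [-0.4, -0.9, -0.3]
width: 0.999
```

Run:
```python
from h import *
to([556,277,300],1.309)
d=grab('wrist','pics/w3.png'); print(d['position'])
t=grab('top','pics/top3.png')
a=cv2.cvtColor(d['image'],cv2.COLOR_RGB2BGR)[60:310,80:400]
b=cv2.resize(cv2.cvtColor(t['image'],cv2.COLOR_RGB2BGR)[140:210,305:375],(350,350),interpolation=cv2.INTER_CUBIC)
C=np.zeros((500,800,3),np.uint8); 
a=cv2.resize(a,(640,500),interpolation=cv2.INTER_CUBIC); C[:,:640]=a; C[:160,640:]=cv2.resize(b,(160,160)); cv2.imwrite('pics/v3.png',C)
```

```text
t 9.4 at [549.2 231.2 304.7] J 1.317 q6 -1.11 tilt [ 0.001  0.001 -1.   ] F [-0.4 -0.9 -0.3] w 0.999 | need [0.196 1.842 0.191] 0.08
[485.47347713 247.16367958 446.08492058]
```

View pics/v3.png

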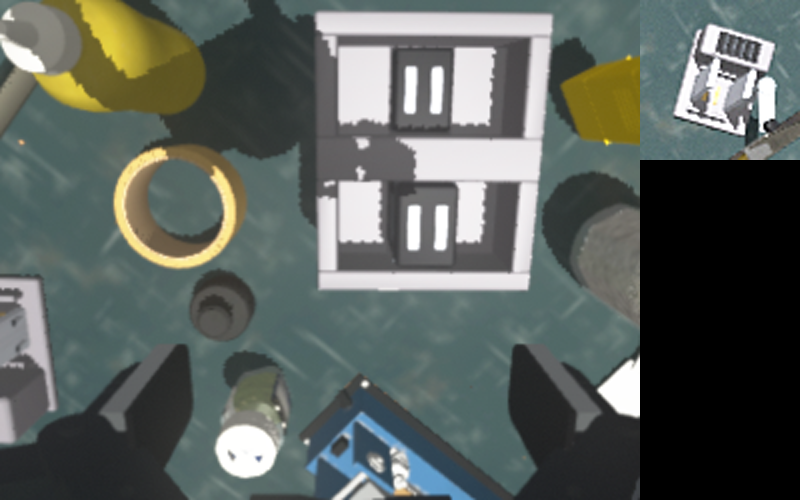

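Run:
```python
from h import *
d=load('pics/w3.png')
c=lambda L:[(80+x/2,60+y/2) for x,y in L]
f=lambda L,z:onz(d,c(L),z)[:,:2]
r=f([(316,13),(552,13),(528,290),(318,290)],142);print(r.round(1),r.mean(0))
for a,b in((0,1),(3,2)):v=r[b]-r[a];print('y edge',np.linalg.norm(v),np.arctan2(v[1],v[0])-np.pi/2)
for a,b in((0,3),(1,2)):v=r[b]-r[a];print('x edge',np.linalg.norm(v),np.arctan2(v[1],v[0]))
print('marks tall',f([(427.5,228)],142),'short',f([(423,90)],107))
# inner rim of far well: walls at x 39+-26.5, y +-52
w=f([(335,181),(517,181),(515,271),(336,271)],142);print('well',w.round(1),w.mean(0))
```

```text
[[428.  244.2]
 [459.  365.5]
 [608.2 326.6]
 [576.3 204.4]] [517.8840193  285.16647123]
y edge 125.1712061277931 -0.2496471670085154
y edge 126.3060945729234 -0.2557418994604299
x edge 153.49078828060382 -0.26255938011610713
x edge 154.2501283331894 -0.2551532395989315
marks tall [[555.88426286 276.04792997]] short [[479.76943251 295.27311278]]
well [[516.1 231.1]
 [542.1 331.4]
 [594.5 321. ]
 [567.6 217.9]] [555.05662556 275.34167976]
```

Tall pack centre is about (555.6,275.6) with yaw -0.257. The keeper shows open in the inset. I'll descend with the fingers partly open.

drive_tool(
  motion=[
    [[0.1,0.89,0,0,0.63],[0.1,0.89,0,0,0.63],[0,0,1,0,0.63],[0,0,1,0,0.63],[0,0,1,0,0.63],[0,0,1,0,0.63],[0,0,1,0,0.63],[0,0,1,0,0.63],[0,0,0.5,0,0.63],[0,0,0,0,0.63]],
  ],
)

```text
clock: 10.55
ee_pos: [554.8, 272.1, 139.5]
tool_rot: [-0.002, 0.128, 0.992, -0.001]
contact_force: [-0.4, 0.7, 0.1]
width: 0.631
```

Run:
```python
from h import *
to([555.6,275.6,102],1.314)
```

```text
t 10.6 at [554.8 272.1 139.5] J 1.314 q6 -1.04 tilt [-0.004 -0.001 -1.   ] F [-0.4  0.7  0.1] w 0.631 | need [-1.000e-03  1.480e-01  1.501e+00] -0.0
```

drive_tool(
  motion=[
    [[0,0.15,0,0,0.63],[0,0,0.5,0,0.63],[0,0,0.5,0,0.63],[0,0,0.5,0,0.63],[0,0,0,0,0.63],[0,0,0,0,0.3],[0,0,0,0,0.3],[0,0,0,0,0.2],[0,0,0,0,0.2],[0,0,0,0,0.2]],
  ],
)

```text
clock: 11.55
ee_pos: [556.7, 276.8, 103.7]
tool_rot: [-0.0, 0.128, 0.992, -0.0]
contact_force: [0.4, 0.1, -3.6]
width: 0.417
```

Run:
```python
from h import *
to([555.6,275.6,265],1.314)
```

```text
t 11.6 at [556.7 276.8 103.7] J 1.315 q6 -1.04 tilt [-0.  0. -1.] F [ 0.4  0.1 -3.6] w 0.417 | need [ 0.031 -0.056 -6.453] 0.01
```

drive_tool(
  motion=[
    [[0,0,-0.2,0,0],[0,0,-0.4,0,0],[0,0,-0.6,0,0],[0,0,-0.6,0,0],[0,0,-0.8,0,0],[0,0,-0.8,0,0],[0,0,-0.8,0,0],[0,0,-0.8,0,0],[0,0,-0.8,0,0],[0,0,-0.8,0,0],[0,0,0,0,0],[0,0,0,0,0]],
  ],
)

```text
clock: 12.75
ee_pos: [556.9, 276.8, 269.7]
tool_rot: [0.001, 0.128, 0.992, 0.0]
contact_force: [-0.1, -0.2, -4.2]
width: 0.41
```

Run:
```python
from h import *
to([555,20,265],1.314)
```

```text
t 12.8 at [556.9 276.8 269.7] J 1.315 q6 -1.04 tilt [ 0.002  0.    -1.   ] F [-0.1 -0.2 -4.2] w 0.41 | need [-2.525 -9.958  0.183] 0.01
```

drive_tool(
  motion=[
    [[-0.1,-0.3,0,0,0],[-0.18,-0.74,0,0,0],[-0.18,-0.74,0,0,0],[-0.18,-0.74,0,0,0],[-0.18,-0.74,0,0,0],[-0.18,-0.74,0,0,0],[-0.18,-0.74,0,0,0],[-0.18,-0.74,0,0,0],[-0.18,-0.74,0,0,0],[-0.18,-0.74,0,0,0],[-0.18,-0.74,0,0,0],[-0.18,-0.74,0,0,0]],
  ],
)

```text
clock: 13.95
ee_pos: [552.8, 58.3, 267.2]
tool_rot: [-0.001, 0.128, 0.992, -0.0]
contact_force: [-0.7, -0.5, -5.1]
width: 0.416
```

drive_tool(
  motion=[
    [[-0.18,-0.74,0,0,0],[-0.18,-0.7,0,0,0],[-0.1,-0.3,0,0,0],[0,0,0.5,0,0],[0,0,0.8,0,0],[0,0,0.8,0,0],[0,0,0.8,0,0],[0,0,0.8,0,0],[0,0,0.8,0,0],[0,0,0.8,0,0],[0,0,0.5,0,0],[0,0,0,0,0]],
  ],
)

```text
clock: 15.15
ee_pos: [551.7, 15.4, 120.7]
tool_rot: [-0.003, 0.127, 0.992, 0.0]
contact_force: [-0.2, 0.9, -4.4]
width: 0.411
```

Run:
```python
from h import *
to([555,20,92],1.314)
```

```text
t 15.2 at [551.7  15.4 120.7] J 1.316 q6 -1.49 tilt [-0.006  0.001 -1.   ] F [-0.2  0.9 -4.4] w 0.411 | need [-0.089  0.211  1.149] 0.02
```

drive_tool(
  motion=[
    [[0,0,0.4,0,0],[0,0,0.3,0,0],[0,0,0.2,0,0],[0,0,0.08,0,0],[0,0,0,0,0],[0,0,0,0,0]],
  ],
)

```text
clock: 15.75
ee_pos: [554.1, 14.4, 99.6]
tool_rot: [0.0, 0.128, 0.992, -0.0]
contact_force: [-0.2, 0.5, -4.4]
width: 0.413
```

drive_tool(
  motion=[
    [[0,0,0.08,0,0],[0,0,0,0,0],[0,0,0,0,0]],
  ],
)

```text
clock: 16.05
ee_pos: [553.8, 14.5, 97.3]
tool_rot: [0.0, 0.128, 0.992, -0.0]
contact_force: [0.6, -0.4, -4.0]
width: 0.413
```

drive_tool(
  motion=[
    [[0,0,0.1,0,0],[0,0,0.06,0,0],[0,0,0,0,0],[0,0,0,0,0]],
  ],
)

```text
clock: 16.45
ee_pos: [553.8, 14.5, 93.2]
tool_rot: [-0.0, 0.128, 0.992, 0.0]
contact_force: [-0.1, 0.1, -3.5]
width: 0.412
```

drive_tool(
  motion=[
    [[0,0,0.05,0,0],[0,0,0,0,0],[0,0,0,0,0]],
  ],
)

```text
clock: 16.75
ee_pos: [553.8, 14.5, 92.0]
tool_rot: [-0.0, 0.128, 0.992, -0.0]
contact_force: [-0.6, -0.7, -4.1]
width: 0.414
```

drive_tool(
  motion=[
    [[0,0,0.05,0,0],[0,0,0,0,0],[0,0,0,0,0]],
  ],
)

```text
clock: 17.05
ee_pos: [554.2, 14.4, 91.6]
tool_rot: [0.0, 0.128, 0.992, -0.0]
contact_force: [-2.3, -0.1, 4.3]
width: 0.413
```

drive_tool(
  motion=[
    [[0,0,0.04,0,0],[0,0,0,0,0],[0,0,0,0,0]],
  ],
)

```text
clock: 17.35
ee_pos: [554.4, 14.3, 91.6]
tool_rot: [0.0, 0.127, 0.992, -0.0]
contact_force: [-3.7, -0.7, 11.0]
width: 0.416
```

drive_tool(
  motion=[
    [[0,0,0,0,0.5],[0,0,0,0,0.6],[0,0,0,0,0.8],[0,0,0,0,0.8],[0,0,-0.5,0,0.8],[0,0,-1,0,0.8],[0,0,-1,0,1],[0,0,-1,0,1],[0,0,-1,0,1],[0,0,-1,0,1],[0,0,-1,0,1],[0,0,0,0,1]],
  ],
)

```text
clock: 18.55
ee_pos: [556.1, 14.2, 257.7]
tool_rot: [0.005, 0.127, 0.992, -0.0]
contact_force: [-0.1, 0.1, 0.2]
width: 1.0
```

drive_tool(
  motion=[
    [[0,0,0,1,1],[0,0,0,1,1],[0,0,0,1,1],[0,0,0,1,1],[0,0,0,1,1],[0,0,0,1,1],[0,0,0,1,1],[0,0,0,1,1],[0,0,0,1,1],[0,0,0,1,1],[0,0,0,1,1],[0,0,0,1,1]],
  ],
)

```text
clock: 19.75
ee_pos: [553.4, 14.6, 251.6]
tool_rot: [-0.0, 0.667, 0.745, -0.0]
contact_force: [0.5, -0.3, 0.3]
width: 1.002
```

drive_tool(
  motion=[
    [[0,0,0,1,1],[0,0,0,1,1],[0,0,0,1,1],[0,0,0,0.7,1],[0,0,0,0,1],[0,0,0,0,1]],
  ],
)

```text
clock: 20.35
ee_pos: [553.6, 14.5, 251.8]
tool_rot: [-0.0, 0.791, 0.612, -0.0]
contact_force: [-0.1, 0.1, -0.7]
width: 1.004
```

Run:
```python
from h import *
to([554.2,14.4,220],-.257)
d=grab('wrist','pics/w4.png'); print(d['position'])
t=grab('top','pics/top4.png'); s=grab('side','pics/side4.png')
B=lambda i:cv2.cvtColor(i,cv2.COLOR_RGB2BGR)
C=np.hstack([B(d['image']),cv2.resize(B(s['image'])[60:252,200:344],(288,384),interpolation=cv2.INTER_CUBIC)]);cv2.imwrite('pics/v4.png',C)
```

```text
t 20.4 at [553.6  14.5 251.8] J -0.254 q6 0.08 tilt [-0.001  0.    -1.   ] F [-0.1  0.1 -0.7] w 1.004 | need [0.002 0.027 1.273] 0.03
[570.49511652  77.86034657 393.26645666]
```

View pics/v4.png

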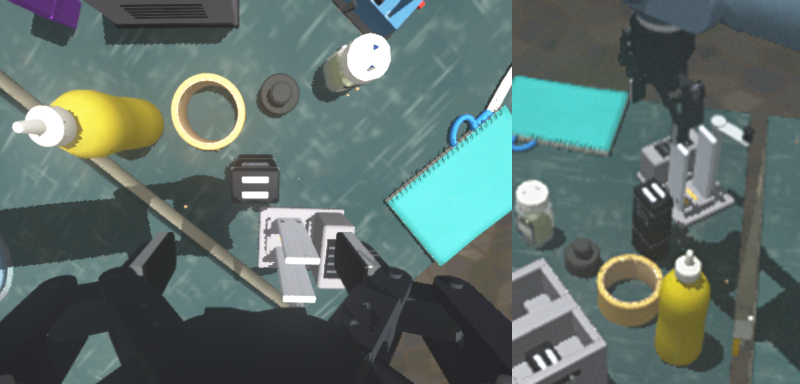

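Pack stands upright at wrist px (256,180); cheek-top strips are visible at about (302,260) and (297,298). I'll enlarge these for precise measuring.

Run:
```python
import cv2,numpy as np
w=cv2.imread('pics/w4.png');t=cv2.imread('pics/top4.png')
a=cv2.resize(w[145:310,222:352],None,fx=3.5,fy=3.5,interpolation=cv2.INTER_CUBIC)
b=cv2.resize(t[145:205,315:365],None,fx=6.8,fy=6.8,interpolation=cv2.INTER_CUBIC)
C=np.zeros((578,800,3),np.uint8);C[:a.shape[0],:a.shape[1]]=a;C[:b.shape[0],460:460+b.shape[1]]=b[:, :340];print(a.shape,b.shape);cv2.imwrite('pics/c4.png',C)
```

```text
(578, 455, 3) (408, 340, 3)
```

View pics/c4.png

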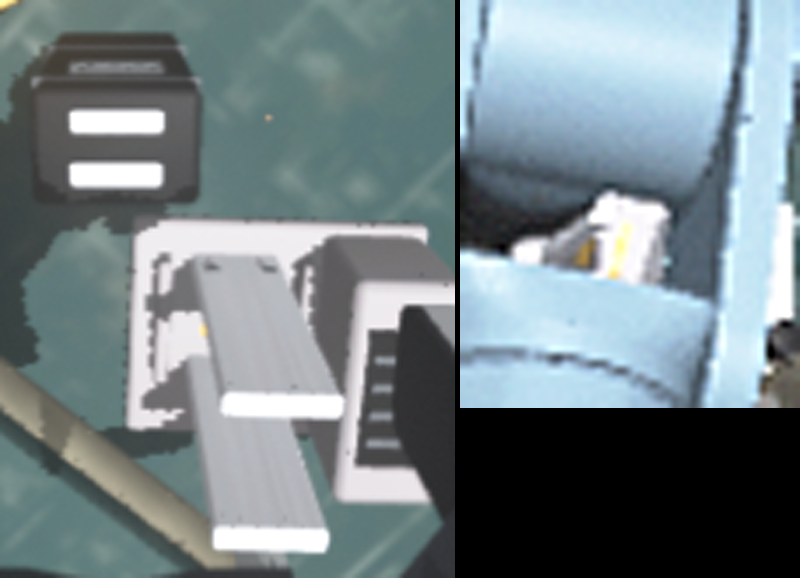

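Run:
```python
from h import *
d=load('pics/w4.png')
f=lambda L,z:onz(d,[(222+x/3.5,145+y/3.5) for x,y in L],z)[:,:2]
def rep(n,q):
    print(n,q.round(1).tolist(),'c',q.mean(0).round(1)); v=q[1]+q[2]-q[0]-q[3]; w=q[0]+q[1]-q[2]-q[3]; print('  yaw',np.arctan2(v[1],v[0]),np.arctan2(w[1],w[0])-np.pi/2,'size',np.linalg.norm(v)/2,np.linalg.norm(w)/2)
rep('pack',f([(34,80),(202,80),(200,202),(34,204)],130))
rep('marks',f([(70,110),(165,110),(163,188),(70,188)],130))
a=f([(221,393),(343,394),(342,417),(221,416)],135);b=f([(213,528),(329,529),(329,552),(214,551)],135)
rep('ck+',a);rep('ck-',b);print('seat',(a.mean(0)+b.mean(0))/2,'sep',np.linalg.norm(a.mean(0)-b.mean(0)), 'yaw', np.arctan2(*(a.mean(0)-b.mean(0))[::-1])-np.pi/2)
rep('foot front-left',f([(137,220),(428,227),(425,228),(128,427)],8))
```

```text
pack [[536.0, 38.9], [582.5, 26.8], [573.6, -8.6], [525.9, 3.2]] c [554.5  15.1]
  yaw -0.24745335214917924 -0.2616689436034778 size 48.55522055149935 36.814433714854324
marks [[543.7, 27.9], [570.1, 21.0], [564.0, -1.6], [537.5, 5.3]] c [553.8  13.1]
  yaw -0.253829621103279 -0.2661328102925731 size 27.375924905182757 23.436357317876325
ck+ [[565.7, -68.6], [602.1, -78.5], [600.3, -86.3], [564.0, -76.3]] c [583.  -77.4]
  yaw -0.2660081326991187 -0.2241764537172608 size 37.69597557858559 7.96792972287859
ck- [[552.5, -115.4], [588.7, -125.3], [587.1, -134.0], [550.9, -124.0]] c [ 569.8 -124.6]
  yaw -0.2685991405652386 -0.18790707409681584 size 37.54192436224973 8.79422124233837
seat [ 576.40505941 -101.03647271] sep 49.04888155281598 yaw -0.2734394754036815
foot front-left [[546.6, -49.7], [669.0, -84.9], [667.6, -85.0], [517.7, -146.9]] c [600.2 -91.6]
  yaw 0.09775145043472216 -0.30149916462077053 size 136.8628817653854 50.9580735748858
```

drive_tool(
  motion=[
    [[0,0,1,0,1],[0,0,1,0,1],[0,0,1,0,1],[0,0,1,0,1],[0,0,1,0,1],[0,0,0.8,0,1],[0,0,0.4,0,1],[0,0,0,0,1],[0,0,0,0,1],[0,0,0,0,0.5],[0,0,0,0,0.3],[0,0,0,0,0]],
  ],
)

```text
clock: 21.7
ee_pos: [554.5, 14.4, 98.6]
tool_rot: [0.001, 0.791, 0.612, 0.001]
contact_force: [-1.1, -1.2, 0.6]
width: 0.579
```

drive_tool(
  motion=[
    [[0,0,0,0,0],[0,0,0,0,0],[0,0,0,0,0]],
  ],
)

```text
clock: 22.0
ee_pos: [554.5, 14.5, 98.5]
tool_rot: [0.001, 0.791, 0.611, 0.001]
contact_force: [-2.7, 0.2, 6.1]
width: 0.576
```

Run:
```python
from h import *
to([554.2,14.4,270],-.277)
```

```text
t 22.0 at [554.5  14.5  98.5] J -0.255 q6 0.08 tilt [ 0.001 -0.    -1.   ] F [-2.7  0.2  6.1] w 0.576 | need [-4.000e-03 -1.000e-03 -6.859e+00] 0.22
```

drive_tool(
  motion=[
    [[0,0,-0.2,0,0],[0,0,-0.4,0,0],[0,0,-0.6,0,0],[0,0,-0.8,0,0],[0,0,-0.8,0,0],[0,0,-0.8,0,0],[0,0,-0.8,0,0],[0,0,-0.8,0,0],[0,0,-0.8,0,0],[0,0,-0.6,0.2,0],[0,0,0,0,0],[0,0,0,0,0]],
  ],
)

```text
clock: 23.2
ee_pos: [553.6, 14.5, 262.1]
tool_rot: [-0.0, 0.797, 0.603, -0.0]
contact_force: [-0.7, -0.5, -5.2]
width: 0.574
```

Run:
```python
from h import *
to([576.5,-101,265],-.277)
```

```text
t 23.2 at [553.6  14.5 262.1] J -0.275 q6 0.1 tilt [-0.  0. -1.] F [-0.7 -0.5 -5.2] w 0.574 | need [-4.198  2.137 -0.116] 0.02
```

drive_tool(
  motion=[
    [[-0.3,0.15,0,0,0],[-0.6,0.3,0,0,0],[-0.6,0.3,0,0,0],[-0.6,0.31,0,0,0],[-0.6,0.31,0,0,0],[-0.6,0.31,0,0,0],[-0.6,0.31,0,0,0],[-0.3,0.15,0,0,0],[0,0,0,0,0],[0,0,0,0,0]],
  ],
)

```text
clock: 24.2
ee_pos: [576.8, -100.9, 262.2]
tool_rot: [-0.0, 0.797, 0.603, 0.0]
contact_force: [0.4, 0.6, -4.1]
width: 0.58
```

Run:
```python
from h import *
to([576.5,-101,155],-.277)
d=grab('wrist','pics/w5.png'); s=grab('side','pics/side5.png'); t=grab('top','pics/top5.png')
B=lambda i:cv2.cvtColor(i,cv2.COLOR_RGB2BGR)
a=cv2.resize(B(d['image'])[150:350,150:380],(460,400),interpolation=cv2.INTER_CUBIC)
b=cv2.resize(B(s['image'])[60:200,240:350],(314,400),interpolation=cv2.INTER_CUBIC)
cv2.imwrite('pics/v5.png',np.hstack([a,b]))
```

```text
t 24.2 at [ 576.8 -100.9  262.2] J -0.275 q6 -0.09 tilt [-0.     0.001 -1.   ] F [ 0.4  0.6 -4.1] w 0.58 | need [-0.008 -0.007  4.288] 0.02
```

View pics/v5.png

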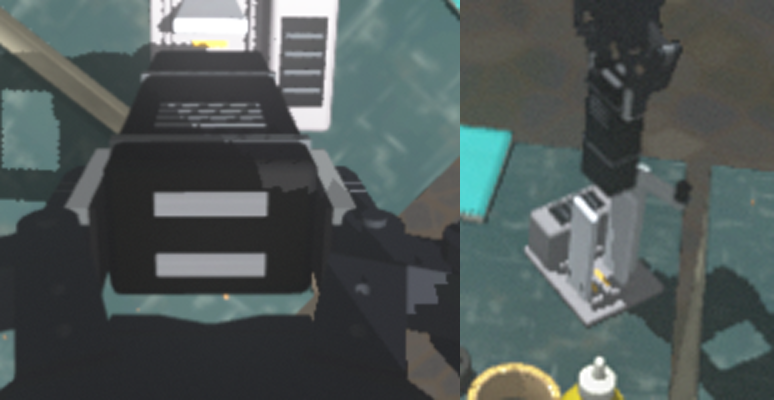

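The pack hangs upright over the dock and the keeper is clear. I'll lower it in small steps, watching the force.

drive_tool(
  motion=[
    [[0,0,0.5,0,0],[0,0,0.5,0,0],[0,0,0.2,0,0],[0,0,0.2,0,0],[0,0,0.2,0,0],[0,0,0,0,0]],
  ],
)

```text
clock: 24.95
ee_pos: [576.5, -101.0, 221.4]
tool_rot: [-0.001, 0.797, 0.604, -0.0]
contact_force: [0.1, -0.2, -5.1]
width: 0.578
```

drive_tool(
  motion=[
    [[0,0,0.2,0,0],[0,0,0.2,0,0],[0,0,0,0,0]],
  ],
)

```text
clock: 25.25
ee_pos: [576.3, -100.9, 211.3]
tool_rot: [-0.001, 0.797, 0.604, -0.0]
contact_force: [-0.1, -0.2, -4.8]
width: 0.574
```

drive_tool(
  motion=[
    [[0,0,0.3,0,0],[0,0,0.3,0,0],[0,0,0.3,0,0],[0,0,0.3,0,0],[0,0,0.3,0,0],[0,0,0,0,0]],
  ],
)

```text
clock: 25.85
ee_pos: [575.9, -100.8, 173.0]
tool_rot: [-0.001, 0.797, 0.603, -0.001]
contact_force: [-0.5, 0.4, -4.7]
width: 0.575
```

drive_tool(
  motion=[
    [[0,0,0.3,0,0],[0,0,0.3,0,0],[0,0,0.3,0,0],[0,0,0.3,0,0],[0,0,0,0,0]],
  ],
)

```text
clock: 26.35
ee_pos: [575.8, -100.7, 143.0]
tool_rot: [-0.001, 0.797, 0.603, -0.001]
contact_force: [-0.0, 1.0, -4.0]
width: 0.574
```

drive_tool(
  motion=[
    [[0,0,0.2,0,0],[0,0,0.2,0,0],[0,0,0.2,0,0],[0,0,0,0,0],[0,0,0,0,0]],
  ],
)

```text
clock: 26.85
ee_pos: [576.8, -101.1, 129.7]
tool_rot: [-0.0, 0.797, 0.604, -0.0]
contact_force: [0.3, -0.5, -3.7]
width: 0.576
```

drive_tool(
  motion=[
    [[0,0,0.2,0,0],[0,0,0.2,0,0],[0,0,0.2,0,0],[0,0,0,0,0],[0,0,0,0,0]],
  ],
)

```text
clock: 27.35
ee_pos: [576.7, -101.0, 114.5]
tool_rot: [-0.0, 0.797, 0.604, -0.0]
contact_force: [0.5, 0.8, -2.9]
width: 0.575
```

drive_tool(
  motion=[
    [[0,0,0.1,0,0],[0,0,0.08,0,0],[0,0,0,0,0],[0,0,0,0,0]],
  ],
)

```text
clock: 27.75
ee_pos: [576.8, -101.1, 110.3]
tool_rot: [-0.0, 0.797, 0.603, -0.0]
contact_force: [0.4, -0.1, -4.4]
width: 0.578
```

drive_tool(
  motion=[
    [[0,0,0.06,0,0],[0,0,0,0,0],[0,0,0,0,0]],
  ],
)

```text
clock: 28.05
ee_pos: [576.8, -101.1, 108.8]
tool_rot: [-0.0, 0.797, 0.604, -0.0]
contact_force: [-0.2, 0.6, -4.5]
width: 0.574
```

drive_tool(
  motion=[
    [[0,0,0.05,0,0],[0,0,0,0,0],[0,0,0,0,0]],
  ],
)

```text
clock: 28.35
ee_pos: [577.0, -101.1, 108.6]
tool_rot: [0.0, 0.797, 0.604, -0.0]
contact_force: [-2.8, 1.5, 5.3]
width: 0.579
```

drive_tool(
  motion=[
    [[0,0,0,0,0.7],[0,0,0,0,0.8],[0,0,0,0,1],[0,0,0,0,1],[0,0,-0.4,0,1],[0,0,-1,0,1],[0,0,-1,0,1],[0,0,-1,0,1],[0,0,-1,0,1],[0,0,-1,0,1],[0,0,0,0,1],[0,0,0,0,1]],
  ],
)

```text
clock: 29.55
ee_pos: [577.0, -101.2, 243.2]
tool_rot: [0.001, 0.797, 0.604, 0.0]
contact_force: [0.6, 0.4, -0.0]
width: 1.0
```

drive_tool(
  motion=[
    [[-0.87,-0.7,0,0,0.5],[-0.87,-0.7,0,0,0.5],[-0.87,-0.7,0,0,0.5],[0,0,0,-1,0.5],[0,0,0,-1,0.5],[0,0,0,-1,0.5],[0,0,0,-1,0.5],[0,0,0,-1,0.5],[0,0,0,-1,0.5],[0,0,0,-1,0.5],[0,0,0,-1,0.5],[0,0,0,-1,0.5]],
  ],
)

```text
clock: 30.75
ee_pos: [507.7, -149.2, 240.6]
tool_rot: [-0.002, 0.454, 0.891, 0.0]
contact_force: [0.3, 0.7, -0.2]
width: 0.501
```

drive_tool(
  motion=[
    [[0,0,0,-1,0.5],[0,0,0,-1,0.5],[0,0,0,-1,0.5],[0,0,0,-1,0.5],[0,0,0,-1,0.5],[0,0,0,-1,0.5],[0,0,0,-1,0.5],[0,0,0,-1,0.5],[0,0,0,-1,0.5],[0,0,0,-1,0.5],[0,0,0,-1,0.5],[0,0,0,-0.9,0.5]],
  ],
)

```text
clock: 31.95
ee_pos: [507.7, -149.2, 240.6]
tool_rot: [-0.001, -0.124, 0.992, 0.001]
contact_force: [-0.3, -0.3, -0.8]
width: 0.501
```

Run:
```python
from h import *
to([508.6,-149.3,154],1.815)
d=grab('wrist','pics/w6.png'); s=grab('side','pics/side6.png')
B=lambda i:cv2.cvtColor(i,cv2.COLOR_RGB2BGR)
a=B(d['image']); b=cv2.resize(B(s['image'])[60:200,240:345],(288,384),interpolation=cv2.INTER_CUBIC)
cv2.imwrite('pics/v6.png',np.hstack([a,b])); print(proj(d,[(508.6,-149.3,170),(564.7,-140,160)]))
```

```text
t 31.9 at [ 507.7 -149.2  240.6] J 1.819 q6 -2.32 tilt [-0.003  0.002 -1.   ] F [-0.3 -0.3 -0.8] w 0.501 | need [-0.041 -0.022  3.465] 0.04
[[254.71174695 202.79109595]
 [249.60136867 257.98240676]]
```

View pics/v6.png

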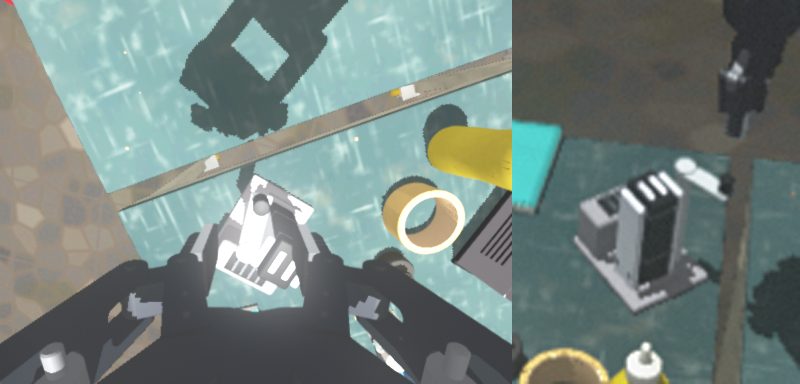

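The side panel shows the pack seated between the cheeks. The pin at (261,203) lies within the jaw gap, so I'll descend and swing it closed.

drive_tool(
  motion=[
    [[0,0.15,0.8,0,0.5],[0,0,0.8,0,0.5],[0,0,0.8,0,0.5],[0,0,0.7,0,0.5],[0,0,0.36,0,0.5],[0,0,0,0,0.5],[0,0,0,0,0.3],[0,0,0,0,0.3],[0,0,0,0,0.3]],
  ],
)

```text
clock: 32.95
ee_pos: [508.2, -146.3, 157.1]
tool_rot: [0.001, -0.122, 0.993, -0.001]
contact_force: [-0.0, 0.2, 0.4]
width: 0.3
```

drive_tool(
  motion=[
    [[0,0.21,0,1,0.3],[0,0.21,0,1,0.3],[0,0.21,0,1,0.3],[0,0.21,0,1,0.3],[0,0.21,0,1,0.3],[0,0.21,0,1,0.3],[0,0.21,0,1,0.3],[0,0.21,0,1,0.3],[0,0.21,0,1,0.3],[0,0.21,0,1,0.3]],
  ],
)

```text
clock: 33.95
ee_pos: [518.4, -97.0, 156.8]
tool_rot: [0.001, 0.371, 0.929, -0.0]
contact_force: [-0.2, -0.8, -0.1]
width: 0.302
```

Run:
```python
from h import *
to([508.6,-149.3,154],1.815)
p=pose()[0]-[564.5,-140.5,0]; print(np.hypot(*p[:2]), np.arctan2(p[1],p[0])%(2*np.pi)-np.pi/2+.277)
```

```text
t 34.0 at [518.4 -97.  156.8] J 0.811 q6 -1.21 tilt [ 0.001 -0.001 -1.   ] F [-0.2 -0.8 -0.1] w 0.302 | need [-1.157 -1.785  0.116] -10.04
63.37905070912669 1.0918619250371457
```

drive_tool(
  motion=[
    [[-0.4,0,0,0,0.3],[-0.02,0.21,0,1,0.3],[-0.02,0.21,0,1,0.3],[-0.02,0.21,0,1,0.3],[-0.02,0.21,0,1,0.3],[-0.02,0.21,0,1,0.3],[0,0,0,0,0.3]],
  ],
)

```text
clock: 34.65
ee_pos: [548.7, -91.1, 156.5]
tool_rot: [0.0, 0.587, 0.81, 0.0]
contact_force: [-0.8, 0.1, -0.7]
width: 0.298
```

Run:
```python
from h import *
to([563.5,-87,154],.01)
p=pose()[0]-[564.5,-140.5,0]; print(np.hypot(*p[:2]), np.arctan2(p[1],p[0])%(2*np.pi)-np.pi/2+.277)
d=grab('wrist','pics/w7.png'); s=grab('side','pics/side7.png')
B=lambda i:cv2.cvtColor(i,cv2.COLOR_RGB2BGR)
cv2.imwrite('pics/v7.png',np.hstack([B(d['image']),cv2.resize(B(s['image'])[60:200,240:345],(288,384),interpolation=cv2.INTER_CUBIC)]))
```

```text
t 34.6 at [548.7 -91.1 156.5] J 0.317 q6 -0.69 tilt [ 0.001 -0.    -1.   ] F [-0.8  0.1 -0.7] w 0.298 | need [-0.028  0.613  0.099] 3.07
51.84044483681206 0.5862118016171162
```

View pics/v7.png

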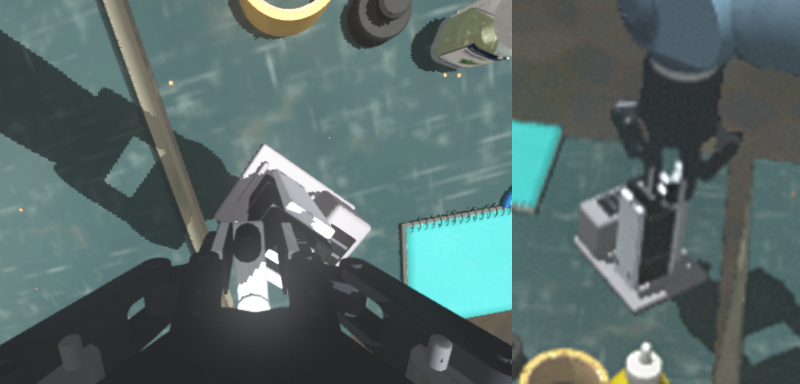

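The pin at (247,240) is caged against the trailing finger. I'll keep closing to the stop, watching the force (all 12 views are used, so the final checks are numeric).

drive_tool(
  motion=[
    [[-0.01,0.21,0,1,0.3],[-0.01,0.21,0,1,0.3],[-0.01,0.21,0,1,0.3],[-0.01,0.21,0,1,0.3],[-0.01,0.21,0,1,0.3],[0,0,0,0,0.3]],
  ],
)

```text
clock: 35.35
ee_pos: [574.1, -89.1, 156.0]
tool_rot: [0.0, 0.769, 0.64, 0.0]
contact_force: [0.8, 0.5, 0.1]
width: 0.301
```

drive_tool(
  motion=[
    [[0,0.1,0,0.5,0.3],[0,0.1,0,0.5,0.3],[0,0,0,0,0.3]],
  ],
)

```text
clock: 35.65
ee_pos: [578.6, -90.0, 156.0]
tool_rot: [-0.0, 0.799, 0.601, 0.0]
contact_force: [0.3, -0.2, -0.1]
width: 0.296
```

drive_tool(
  motion=[
    [[0,0.06,0,0,0.3],[0,0,0,0,0.3],[0,0,0,0,0.3]],
  ],
)

```text
clock: 35.95
ee_pos: [580.0, -90.1, 156.0]
tool_rot: [-0.0, 0.8, 0.6, 0.0]
contact_force: [-1.3, 0.9, 0.3]
width: 0.3
```

Run:
```python
from h import *
to([563.5,-87,154],.01)
p=pose()[0]-[564.5,-140.5,0]; print(np.hypot(*p[:2]), np.arctan2(p[1],p[0])%(2*np.pi)-np.pi/2+.277)
```

```text
t 36.0 at [580.  -90.1 156. ] J -0.284 q6 -0.06 tilt [-0.  0. -1.] F [-1.3  0.9  0.3] w 0.3 | need [-0.064 -0.67   0.079] -2.94
52.695542730848224 -0.022005981513557926
```

drive_tool(
  motion=[
    [[0,0.06,0,0,0.3],[0,0,0,0,0.3],[0,0,0,0,0.3]],
  ],
)

```text
clock: 36.25
ee_pos: [581.6, -90.7, 156.0]
tool_rot: [-0.0, 0.8, 0.6, 0.0]
contact_force: [-0.8, 1.2, 0.5]
width: 0.295
```

drive_tool(
  motion=[
    [[0,0.06,0,0,0.3],[0,0,0,0,0.3],[0,0,0,0,0.3]],
  ],
)

```text
clock: 36.55
ee_pos: [583.2, -91.2, 156.1]
tool_rot: [0.0, 0.8, 0.6, 0.0]
contact_force: [-1.3, 0.3, -0.1]
width: 0.301
```

drive_tool(
  motion=[
    [[0,0.06,0,0,0.3],[0,0,0,0,0.3],[0,0,0,0,0.3]],
  ],
)

```text
clock: 36.85
ee_pos: [584.3, -91.4, 156.0]
tool_rot: [-0.0, 0.8, 0.6, -0.0]
contact_force: [-2.7, 2.1, -0.8]
width: 0.294
```

drive_tool(
  motion=[
    [[0,0.06,0,0,0.3],[0,0,0,0,0.3],[0,0,0,0,0.3]],
  ],
)

```text
clock: 37.15
ee_pos: [584.6, -91.5, 155.8]
tool_rot: [-0.002, 0.8, 0.6, -0.001]
contact_force: [-7.3, 3.6, 3.4]
width: 0.299
```

drive_tool(
  motion=[
    [[0,0.06,0,0,0.3],[0,0,0,0,0.3],[0,0,0,0,0.3]],
  ],
)

```text
clock: 37.45
ee_pos: [584.8, -91.5, 155.6]
tool_rot: [-0.003, 0.8, 0.6, -0.003]
contact_force: [-13.0, 4.7, 7.1]
width: 0.299
```

It has reached its stop (force rising, no more travel). I'll back off, open and lift.

drive_tool(
  motion=[
    [[0,-0.2,0,0,0.3],[0,0,0,0,0.5],[0,0,0,0,0.5],[0,0,0,0,0.5],[0,0,-0.5,0,0.5],[0,0,-1,0,0.5],[0,0,-1,0,0.5],[0,0,-1,0,0.5],[0,0,-1,0,0.5],[0,0,-1,0,0.5],[0,0,-1,0,0.5],[0,0,0,0,0.5]],
  ],
)

```text
clock: 38.65
ee_pos: [584.5, -91.7, 324.4]
tool_rot: [0.004, 0.8, 0.6, 0.003]
contact_force: [-0.0, 0.6, -0.2]
width: 0.501
```

Run:
```python
from h import *
to([563.5,-87,154],.01)
d=grab('wrist','pics/w8.png'); s=grab('side','pics/side8.png')
# pin: dark round blob near predicted closed position; pack marks (white) on the pack top z=140
O=np.array([576.6,-101]);y=-.277;X=np.array([np.cos(y),np.sin(y)]);N=np.array([-X[1],X[0]])
post=O-42*N
for n,im in(('wrist',d),('side',s)):
    h=cv2.cvtColor(im['image'],cv2.COLOR_RGB2HSV)
    px=proj(im,[[*(post+52*N),170]])[0]; print(n,'pred pin closed',px.round(1))
    u,v=px.round().astype(int); r=12 if n=='wrist' else 6
    g=h[v-r:v+r+1,u-r:u+r+1,2]; print(g[::(2 if r>6 else 1),::(2 if r>6 else 1)])
```

```text
t 38.6 at [584.5 -91.7 324.4] J -0.285 q6 -0.06 tilt [ 0.009 -0.003 -1.   ] F [-0.   0.6 -0.2] w 0.501 | need [-0.052 -0.924  6.807] -2.95
wrist pred pin closed [249.1 180.5]
[[ 87  89  92  87  91  92  92  92  92  91  92  92  92]
 [ 76  77  77  78  80  81  78  82  82  81  81  81  82]
 [ 94  94 133 243 217  87  69  82 215 244 176 102 102]
 [ 96 111 213 251 119  68  71  70 102 253 228 137 105]
 [ 95 255 252 120  77 100 114 113  91 194 254 255 123]
 [ 93 255 184  98  93 103 108 111 108 127 254 255 124]
 [ 91 114 117  87  90  94  98  99  98 124 235 220 104]
 [ 90  87 101  93  86  89  91  90  92 153 217  98  96]
 [ 89  88 153 203  85  86  87  87  89 233 220  96  95]
 [ 88  90 165 238 222 120  91 104 228 255 223  99  93]
 [ 87 238 199 254 255 254 253 254 255 255 253 255 112]
 [ 86 249 218 254 255 255 254 254 255 255 254 255 115]
 [ 85 172 213 254 246 218 177 156 253 255 237 208  93]]
side pred pin closed [287.8 121.4]
[[102 100 105 103  99  99  98  99  99  96  98 100 101]
 [102  99 102 100 101 101  96  98  96  99  99 100  98]
 [ 99  99  99  99 101  99 101  97  98  98 100 100 101]
 [ 99 100 101 100  97 101  99 100 100 105 106 108 106]
 [ 98 100 104 102  99  98  97  97 102 106 109 105 102]
 [ 99 101 108 109 100  92  89  86  91 105 108 103 101]
 [ 99 102 111 111  97  75  65  66  72  92 106 100  98]
 [103 104 114 106  84  65  64  63  63  83 122 106 105]
 [102 105 113 100  71  60  63  61  65 116 190 122 108]
 [100  95  95  87  60  54  54  54  65 151 233 138 119]
 [ 87  75  84 113  80  53  51  47  65 151 238 211 203]
 [ 65  65 100 163  92  49  48  47  54 123 223 243 245]
 [ 60  60  92 150  94  58  50  49  56  94 164 235 225]]
```

The pin sits at its predicted closed position in both the wrist and side views, and nothing touches the arm. I'll hand in.

```bash
python3 -c "
from h import *
print(ticket.hand_in()); to([0,0,0])"
```

```text
the job is handed in; nothing more can be done
None
the job is handed in; nothing more can be done
```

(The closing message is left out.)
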